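Release the latched lane key on the chicory feeder

ROBOT

A 6-joint arm with a two-finger parallel gripper is mounted at the origin on the work surface. World frame = base frame: x ahead of the robot, y to its left, z up, the work surface at z = 0. Lengths are in m, angles in rad, forces in N, time in s.
With the tool pointing down it reaches from about 0.375 to 0.9 m from the base axis. Payload 3.1 kg.
Tool frame: the origin (TCP) lies midway between the tips of the shut fingers; the grasp point (between the pads) lies 19 mm behind it; z points along the fingers, y is the line along which they close (so a half turn about z gives the same grasp; the last joint's range is limited). The gripper opens to 85 mm and grips with 20 to 120 N. Pads are 22 mm wide; open, the fingers measure 114 mm over their backs; the gripper's body (76 mm by 85 mm) begins 54 mm behind the grasp point. The pads swing forward as they close: fully open they stand 13 mm farther back than shut.
Start: joints at [-1.359, 0.527, 1.433, -0, 1.181, -0.178], TCP at [0.238, -0.578, 0.231] pointing down, gripper open.
Joint ranges: [-3.08, 3.08], [-0.75, 2.2], [0.22, 2.44], [-1.43, 4.57], [0, 2.65], [-2.85, 2.85]. Speed limits (rad/s): [2.79, 2.79, 3.14, 3.14, 3.14, 3.14].

INTERFACE

Orientations are given as a unit quaternion [x, y, z, w].
In Python, from station import manip gives the robot as it stands.
- The arm moves only by the tool step_arm, never from a script. Its argument "targets" is text: rows parted by semicolons, each of 4 numbers parted by spaces: the shift along the tool's x, y, z in mm, then the turn about the tool's z in degrees. A call has 1 to 12 rows; each row is the pose to reach, as a shift and turn from the pose commanded when the call began, along the tool's axes at that moment; what a row does not reach only later rows make up. A row lasts 1/10 s, in which the tool goes at most 50 mm and 8.59 degrees, less where a joint would pass 70% of its speed; a pose out of reach is approached as far as the arm can. A call with a gripper value outside its range is refused whole. "gripper" is the closure, from 0 (fully open) to 1 (shut), set as the call begins (left out, the last holds). The fingers move at their own pace and stop on an object; "squeeze" is the grip in N (left out, the last holds). Time passes only in rows, so rows that repeat a pose let the fingers close. It gives the time, the measured TCP pose, the force, the opening and the grip force at its end, in the units of the state.
- manip.sense(): the state, without advancing time (a new reading comes with each control period).
- manip.snapshot(name): name is "side" or "top" or "wrist"; returns the picture (420x560x3 uint8, red, green, blue); there is no depth.
- manip.get_calibration(name): a dict with "fov_y" (degrees; the focal length in pixels is half the picture's height over the tangent of half this angle, whatever the lens; pixels are square), "cx", "cy" (the principal point, pixels), "extrinsics" (4x4, takes a point from camera to world coordinates); the wrist camera has in their place "tool_from_camera" (4x4, takes a point from camera to tool coordinates, whose origin is the TCP and whose axes are the flange's). Camera axes: x right, y down, z forward; pixel columns grow to the right and rows downward; lengths in m; the calibration is good to about 2 mm. A picture is of the moment at which its call begins: read the wrist's pose just before it. get_calibration takes no time and is no camera call.
- manip.sign_off(): hands the job in; it is judged then, once.
Trained networks look in the newest picture that a camera, given by its name, has taken for a name from the list of things; names that differ only in an ending like _2 or _b are one class to them, and where a whole thing is asked for, a point or a joint stands for the part that bears it (a point fixed in the world has none). Each returns a list of dicts, best first, with "p" (0 to 1); they miss things now and then, are a little off and sometimes report something else, mostly with a low value. They report only what shows in the picture. A call takes as long as a camera call.
- manip.recognise(camera, query): "position" ([column, row] in pixels, amid what is visible of it).
- manip.masks_of(camera, query): "pixels" (420x560 bool, what is visible of it) and "position" ([column, row] in pixels, amid what is visible of it).
- manip.mark_of(camera, query): "position" ([column, row] in pixels: a listed point, or the origin of a listed thing).
The state is a dict: "t": time; "q": joint angles; "qd": joint speeds; "tau": joint torques, N m; "tcp_pos": TCP position; "tool_rot": TCP orientation; "force": force on the tool from outside, world axes, zero at the start; "ft_torque": the same for the moment, N m; "finger_gap": opening from 0.0 (shut) to 1.0 (fully open); "gripper_force": force on a finger pad.
Only numpy, scipy, OpenCV 4.12 (cv2) and the standard library are available. Lean on these libraries where they do the work, as an engineer would, in place of code of your own. Each camera call takes 0.05 s, during which the arm holds its last target. There are 200 camera calls.

TASK

One of the four lane keys on the grey control box has been left latched down. Tap the keys lightly with the closed fingertips one after another, from the robot's left to its right, just enough to feel each without setting off its catch; then press the latched one until it lets go, so that all four stand at full height. Do not push the other keys down beyond a light tap, and leave everything else on the bench where it is.

Things in the scene. Friction and masses are not known exactly. Their poses are not given: they have to be found in the camera images.
- console: Grey steel control box, 190 mm deep (its x), 320 wide (its y), 85 high, fixed. Origin: centre of its underside, at table height; its y runs along the key row to the robot's left, its x away from the robot; turned up to 15 degrees. The keys' centres are on its top at x = -45 mm, y = +97.5, +32.5, -32.5, -97.5 mm in its frame; which lettered key stands in which place changes each run.
- key_a (a joint): How far this key is pushed down, m: 0 full height, 0.009 down on its stop. A free key springs back to 0; its spring pushes up 1.35 N at 0 plus 0.35 N per mm. A latched key rests at 0.004, gives way above 2.75 N, is let go by its catch at about 0.007 (about 5 N; push to the stop to be sure) and springs to 0 when the finger is withdrawn.
- key_a_top (a point): Centre of the top face of this key: a grey square cap, 34 x 34 mm, with 31 mm of clear space to the next key. Standing full height its top is 14 mm above the box's top (99 mm above the table), latched 10 mm, fully down 5 mm. All four look alike and exactly one of them is latched down at the start.
- unit_a: Fixed square collar, 44 x 44 x 3 mm, black, around key_a; origin on the box's top under the key's centre. It carries the key.
- key_b (a joint): How far this key is pushed down, m: 0 full height, 0.009 down on its stop. A free key springs back to 0; its spring pushes up 1.35 N at 0 plus 0.35 N per mm. A latched key rests at 0.004, gives way above 2.75 N, is let go by its catch at about 0.007 (about 5 N; push to the stop to be sure) and springs to 0 when the finger is withdrawn.
- key_b_top (a point): Centre of the top face of this key: a grey square cap, 34 x 34 mm, with 31 mm of clear space to the next key. Standing full height its top is 14 mm above the box's top (99 mm above the table), latched 10 mm, fully down 5 mm. All four look alike and exactly one of them is latched down at the start.
- unit_b: Fixed square collar, 44 x 44 x 3 mm, black, around key_b; origin on the box's top under the key's centre. It carries the key.
- key_c (a joint): How far this key is pushed down, m: 0 full height, 0.009 down on its stop. A free key springs back to 0; its spring pushes up 1.35 N at 0 plus 0.35 N per mm. A latched key rests at 0.004, gives way above 2.75 N, is let go by its catch at about 0.007 (about 5 N; push to the stop to be sure) and springs to 0 when the finger is withdrawn.
- key_c_top (a point): Centre of the top face of this key: a grey square cap, 34 x 34 mm, with 31 mm of clear space to the next key. Standing full height its top is 14 mm above the box's top (99 mm above the table), latched 10 mm, fully down 5 mm. All four look alike and exactly one of them is latched down at the start.
- unit_c: Fixed square collar, 44 x 44 x 3 mm, black, around key_c; origin on the box's top under the key's centre. It carries the key.
- key_d (a joint): How far this key is pushed down, m: 0 full height, 0.009 down on its stop. A free key springs back to 0; its spring pushes up 1.35 N at 0 plus 0.35 N per mm. A latched key rests at 0.004, gives way above 2.75 N, is let go by its catch at about 0.007 (about 5 N; push to the stop to be sure) and springs to 0 when the finger is withdrawn.
- key_d_top (a point): Centre of the top face of this key: a grey square cap, 34 x 34 mm, with 31 mm of clear space to the next key. Standing full height its top is 14 mm above the box's top (99 mm above the table), latched 10 mm, fully down 5 mm. All four look alike and exactly one of them is latched down at the start.
- unit_d: Fixed square collar, 44 x 44 x 3 mm, black, around key_d; origin on the box's top under the key's centre. It carries the key.
- chicory_a: Loose head of chicory, cream, about 135 mm long, 45 mm thick, lying on the box behind the keys; origin at its underside. To be left alone.
- tape: Loose roll of clear tape, 60 mm across, 22 mm high, lying on the box behind the keys; origin at its underside. To be left alone.
- chicory_b: Loose head of chicory, about 135 mm long, 45 mm thick, lying on the table to the left of the box; origin at its underside. To be left alone.
- brush: Loose hand brush lying on the table to the right of the box; origin at its underside. To be left alone.
- mug: White mug, 80 mm across, 90 mm high, on the table behind the box; origin at its underside. To be left alone.
- bottle: White bottle, 66 mm across, 130 mm high, on the table behind the box; origin at its underside. To be left alone.
- block: Wooden block, 70 x 70 x 60 mm, on the table behind the box; origin at its underside. To be left alone.

How it is judged:
On the way, in this order (a step that is already met when the one before it is completed fails the run):
1. the leftmost key is tapped (((contact force between the fingers and unit_a above 0.3 N and y of unit_a in the frame of console between 0.0675 and 0.1275 m) or (contact force between the fingers and unit_b above 0.3 N and y of unit_b in the frame of console between 0.0675 and 0.1275 m) or (contact force between the fingers and unit_c above 0.3 N and y of unit_c in the frame of console between 0.0675 and 0.1275 m) or (contact force between the fingers and unit_d above 0.3 N and y of unit_d in the frame of console between 0.0675 and 0.1275 m))), for 0.02 s.
2. the second from the left key is tapped (((contact force between the fingers and unit_a above 0.3 N and y of unit_a in the frame of console between 0.0025 and 0.0625 m) or (contact force between the fingers and unit_b above 0.3 N and y of unit_b in the frame of console between 0.0025 and 0.0625 m) or (contact force between the fingers and unit_c above 0.3 N and y of unit_c in the frame of console between 0.0025 and 0.0625 m) or (contact force between the fingers and unit_d above 0.3 N and y of unit_d in the frame of console between 0.0025 and 0.0625 m))), for 0.02 s.
3. the third from the left key is tapped (((contact force between the fingers and unit_a above 0.3 N and y of unit_a in the frame of console between -0.0625 and -0.0025 m) or (contact force between the fingers and unit_b above 0.3 N and y of unit_b in the frame of console between -0.0625 and -0.0025 m) or (contact force between the fingers and unit_c above 0.3 N and y of unit_c in the frame of console between -0.0625 and -0.0025 m) or (contact force between the fingers and unit_d above 0.3 N and y of unit_d in the frame of console between -0.0625 and -0.0025 m))), for 0.02 s.
4. the rightmost key is tapped, the latched key still being latched (((contact force between the fingers and unit_a above 0.3 N and y of unit_a in the frame of console between -0.1275 and -0.0675 m) or (contact force between the fingers and unit_b above 0.3 N and y of unit_b in the frame of console between -0.1275 and -0.0675 m) or (contact force between the fingers and unit_c above 0.3 N and y of unit_c in the frame of console between -0.1275 and -0.0675 m) or (contact force between the fingers and unit_d above 0.3 N and y of unit_d in the frame of console between -0.1275 and -0.0675 m)) and value of joint key_c above 0.003 m), for 0.02 s.
5. the latched key has been pressed, has let go and stands at full height (value of joint key_c below 0.0015 m), for 0.2 s.
At the end, for the whole second after the job is handed in: All four keys stand at full height (within 1.5 mm) and the loose things lie where they were (within 25 mm) (value of joint each of key_a, key_b, key_c, key_d below 0.0015 m and distance of each of chicory_a, tape, chicory_b, brush, mug, bottle, block from where it was at the start of the episode below 0.025 m); the robot touches nothing.
It fails at once if a key that was not latched is pushed down more than 6 mm (a light tap is less) (value of joint any of key_a, key_b, key_d above 0.006 m).
It fails at once if a loose thing is lifted, shoved or knocked by more than 25 mm (distance of any of chicory_a, tape, chicory_b, brush, mug, bottle, block from where it was at the start of the episode above 0.025 m).
It also fails if it takes over 54 s, if anything falls off the work surface, if the arm or the gripper's body presses on something with over 40 N, if the wrist force passes 120 N, or if a joint passes its speed limit or range.

## Working session

There is one attempt and no reset: what is moved stays moved. The work goes in short steps, Python scripts to look and compute and a tool call to move; the robot and the scene stay as the last step left them, time stands still between calls to the robot, and variables do not carry over. Pictures are saved under pics/ and viewed, at most 10 in all, crops included, and the job is handed in when it is done.

Besides the shell and the picture viewer there is one more tool, called after "Call:" in YAML: its name, and indented under it one key for each argument. step_arm: Moves the arm, as the interface text tells. Its arguments: {"type":"object","properties":{"targets":{"type":"string"},"gripper":{"type":"number"},"squeeze":{"type":"number"}},"required":["targets"]}

```bash
mkdir -p pics
cat > h.py <<'E'
import numpy as np, cv2
from station import manip
def K(c):
    f=210/np.tan(np.radians(c["fov_y"]/2)); return f,c["cx"],c["cy"]
def ray(cam,p,z):
    c=manip.get_calibration(cam); f,cx,cy=K(c); T=np.array(c["extrinsics"])
    d=T[:3,:3]@np.array([(p[0]-cx)/f,(p[1]-cy)/f,1]); o=T[:3,3]
    return o+d*(z-o[2])/d[2]
E
python3 - <<'E'
from h import *
s=manip.sense(); print(s["t"],s["tcp_pos"],s["tool_rot"],s["force"])
for n in("top","side"):
    im=manip.snapshot(n); cv2.imwrite(f"pics/{n}.png",im[...,::-1])
    for q in("key_a_top","unit_a","console"):
        for r in manip.mark_of(n,q)[:5]:
            z={"key_a_top":.099,"unit_a":.085,"console":0}[q]
            print(n,q,round(r["p"],2),np.round(r["position"],1),np.round(ray(n,r["position"],z),4))
E
```

```text
0.0 [ 0.23736942 -0.57739145  0.23033236] [ 9.81066864e-01  1.93666242e-01 -2.06879728e-05 -1.09323048e-03] [ 1.09782531  0.6338987  -0.11468414]
top key_a_top 0.48 [327.3 256. ] [ 0.5073 -0.0607  0.099 ]
top unit_a 0.85 [388.1 252.7] [ 0.5165 -0.1925  0.085 ]
top unit_a 0.71 [301.1 259.5] [ 0.5002 -0.0055  0.085 ]
top unit_a 0.58 [357.1 252. ] [ 0.5174 -0.1259  0.085 ]
top unit_a 0.43 [388.  251.9] [ 0.5182 -0.1924  0.085 ]
top console 0.82 [334.9 239.8] [ 0.5517 -0.0859  0.    ]
side key_a_top 0.66 [239.1 236.3] [ 0.5093 -0.0625  0.099 ]
side key_a_top 0.6 [245.  259.8] [ 0.5129 -0.1337  0.099 ]
side unit_a 0.81 [234.8 238.2] [ 0.5012 -0.0482  0.085 ]
side unit_a 0.8 [252.  286.7] [ 0.5179 -0.1886  0.085 ]
side unit_a 0.73 [243.2 260.5] [ 0.5104 -0.1184  0.085 ]
side unit_a 0.41 [282.2 221.5] [ 0.6029 -0.0107  0.085 ]
side console 0.89 [265.3 278.6] [ 0.5534 -0.0827  0.    ]
side console 0.68 [257.  279.1] [ 0.5367 -0.0808  0.    ]
```

View pics/top.png

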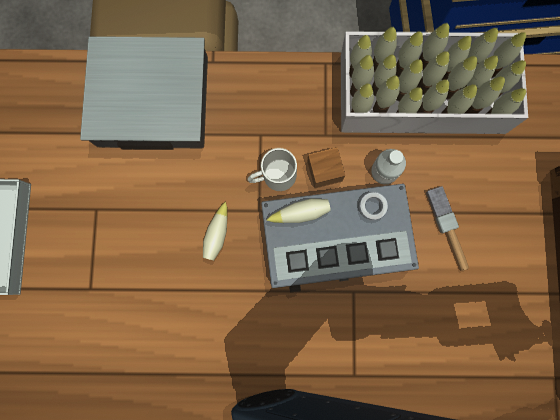

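View pics/side.png

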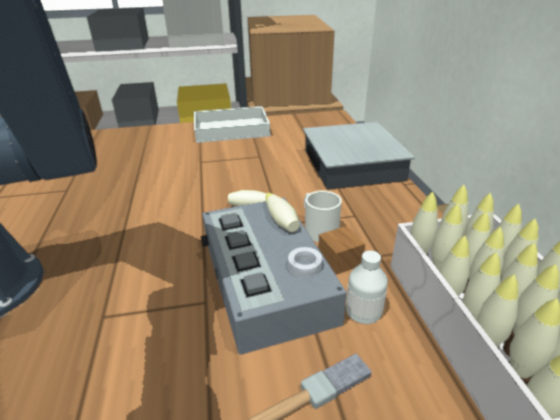

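The top view shows the box turned slightly clockwise to the robot. The keys are at about (297,260), (327,257), (357,253) and (387,249), with the chicory and tape behind them. The side view agrees. Next I locate the dark collars more precisely.

Run:
```python
from h import *
from scipy.spatial.transform import Rotation as R
im=cv2.imread("pics/top.png"); g=cv2.cvtColor(im,cv2.COLOR_BGR2GRAY)
P=[]
for c in [(297,260),(327,257),(357,253),(387,249)]:
    x0,y0=c[0]-14,c[1]-14
    w=(g[y0:y0+29,x0:x0+29]<65).astype(np.uint8)
    n,l,st,ce=cv2.connectedComponentsWithStats(w); i=1+np.argmax(st[1:,4])
    ct=cv2.findContours((l==i).astype(np.uint8),0,2)[0][0]; r=cv2.minAreaRect(ct)
    p=np.array(r[0])+[x0,y0]; P.append(ray("top",p,.090)); print(p,r[1:],P[-1])
P=np.array(P)[:,:2]
y=np.array([97.5,32.5,-32.5,-97.5])/1000
m=P.mean(0); v=(y[:,None]*(P-m)).sum(0)/(y@y); print("scale",np.linalg.norm(v)); v/=np.linalg.norm(v)
print("yaw",np.degrees(np.arctan2(-v[0],v[1])))
s=manip.sense(); Rt=R.from_quat(s["tool_rot"]).as_matrix(); print(Rt)
for yy in y:
    k=m+v*yy; d=Rt.T@(np.append(k,.135)-s["tcp_pos"]); print(k, d*1000)
print("console y axis in tool",Rt.T@np.append(v,0)*1000)
```

```text
[296.80349445 260.52620125] ((20.15496826171875, 20.22104835510254), 82.40535736083984) [0.49770107 0.00370305 0.09      ]
[326.98461723 256.87692261] ((20.34169578552246, 20.589765548706055), 82.87498474121094) [ 0.50603791 -0.06070713  0.09      ]
[356.95384789 253.13076878] ((20.837833404541016, 20.71380043029785), 82.87498474121094) [ 0.51460008 -0.12483893  0.09      ]
[386.77999878 248.96000099] ((19.940412521362305, 20.223255157470703), 81.8698959350586) [ 0.52409303 -0.18885953  0.09      ]
scale 0.9965981347322641
yaw 7.784200725624155
[[ 9.24982249e-01  3.80010305e-01 -8.64894284e-05]
 [ 3.80010313e-01 -9.24982203e-01  2.93925521e-04]
 [ 3.16935448e-05 -3.04742764e-04 -9.99999953e-01]]
[0.49740239 0.00392592] [ 461.54678695 -439.46504131   96.33042047]
[ 0.50620615 -0.06047512] [ 445.21704386 -376.54970849   96.31072993]
[ 0.5150099  -0.12487616] [ 428.88730077 -313.63437568   96.29103939]
[ 0.52381366 -0.1892772 ] [ 412.55755768 -250.71904287   96.27134885]
console y axis in tool [ 2.51226817e+02 -9.67928197e+02  3.02931397e-01]
```

Call:
step_arm:
  targets: "461 -439 60 14.5;461 -439 60 14.5;461 -439 60 14.5;461 -439 60 14.5;461 -439 60 14.5;461 -439 60 14.5;461 -439 60 14.5;461 -439 60 14.5;461 -439 60 14.5;461 -439 60 14.5;461 -439 60 14.5;461 -439 60 14.5"
  gripper: 1

```text
t: 1.6
tcp_pos: [0.482, -0.0308, 0.1751]
tool_rot: [0.998, 0.068, 0.0, 0.0]
force: [1.5, -0.4, 0.5]
finger_gap: -0.001
gripper_force: 0.0
```

Call:
step_arm:
  targets: "20 -32 0 0;20 -32 30 0;20 -32 60 0;20 -32 60 0;20 -32 60 0;20 -32 60 0"

```text
t: 2.2
tcp_pos: [0.4976, 0.0013, 0.1162]
tool_rot: [0.998, 0.068, 0.001, 0.0]
force: [0.5, -0.7, -0.4]
finger_gap: -0.003
gripper_force: 0.0
```

Run:
```python
from h import *
from scipy.spatial.transform import Rotation as R
s=manip.sense(); print(s["tcp_pos"],s["force"],s["qd"].round(3) if hasattr(s["qd"],"round") else s["qd"])
Rt=R.from_quat(s["tool_rot"]).as_matrix(); print(Rt)
im=manip.snapshot("wrist"); cv2.imwrite("pics/w1.png",im[...,::-1])
c=manip.get_calibration("wrist"); f,cx,cy=K(c); T=np.array(c["tool_from_camera"])
for q in("key_a_top","unit_a"):
    for r in manip.mark_of("wrist",q)[:4]:
        p=r["position"]; d=Rt@T[:3,:3]@np.array([(p[0]-cx)/f,(p[1]-cy)/f,1]); o=s["tcp_pos"]+Rt@T[:3,3]
        z=.099 if q[0]=="k" else .085
        print(q,r["p"],p,o+d*(z-o[2])/d[2])
for n in("top","side"):
    pass
```

```text
[0.49755488 0.0012516  0.11623845] [ 0.48140796 -0.702907   -0.41161061] [-0.003 -0.011 -0.001  0.    -0.004  0.001]
[[ 9.90759159e-01  1.35611408e-01  2.41541456e-03]
 [ 1.35612996e-01 -9.90761757e-01 -5.05549991e-04]
 [ 2.32454203e-03  8.28439890e-04 -9.99996955e-01]]
key_a_top 0.76 [389.4, 254.4] [ 0.50554695 -0.05919992  0.099     ]
unit_a 0.95 [381.9, 248.8] [ 0.5023631  -0.06009405  0.085     ]
unit_a 0.72 [276.7, 247.8] [0.49438361 0.00354233 0.085     ]
unit_a 0.63 [488.7, 244.8] [ 0.51372112 -0.12374609  0.085     ]
```

View pics/w1.png

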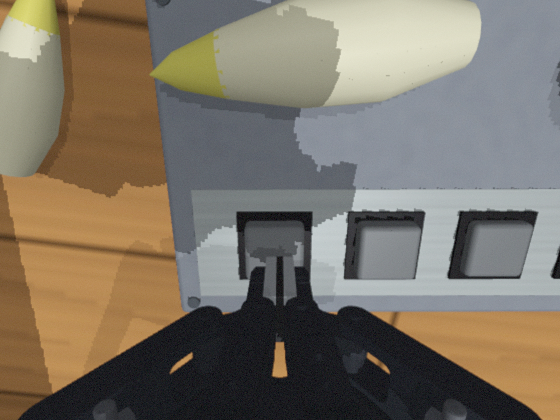

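The wrist view shows the fingers over the leftmost key at (276,247), with the next keys at (386,248) and (495,246). The chicory is well behind them. Now I descend gently.

Call:
step_arm:
  targets: "0 -2 8 0;0 -2 14 0;0 -2 16 0;0 -2 17 0;0 -2 18 0;0 -2 18.5 0;0 -2 18.5 0;0 -2 18.5 0"

```text
t: 3.15
tcp_pos: [0.4961, 0.0038, 0.0966]
tool_rot: [0.998, 0.068, -0.0, -0.0]
force: [-0.9, 0.2, 1.7]
finger_gap: -0.005
gripper_force: 1.0
```

```bash
python3 -c "
from h import *
s=manip.sense();print(s['tcp_pos'],s['force'])"
```

```text
[0.49611368 0.00382409 0.09657589] [-0.93306501  0.17132634  1.66273393]
```

Call:
step_arm:
  targets: "0 0 0.3 0;0 0 0.3 0"

```text
t: 3.35
tcp_pos: [0.4963, 0.0038, 0.0963]
tool_rot: [0.998, 0.068, 0.0, -0.0]
force: [-1.3, 0.3, 3.3]
finger_gap: -0.001
gripper_force: 1.0
```

Call:
step_arm:
  targets: "0 0 0.5 0;0 0 0.5 0"

```text
t: 3.55
tcp_pos: [0.4963, 0.0038, 0.0957]
tool_rot: [0.998, 0.068, -0.0, -0.0]
force: [-1.6, 1.0, 2.1]
finger_gap: -0.001
gripper_force: 1.1
```

Call:
step_arm:
  targets: "0 0 -8 0;0 0 -15 0;0 0 -15 0"

```text
t: 3.85
tcp_pos: [0.4976, 0.0035, 0.1119]
tool_rot: [0.998, 0.068, 0.002, 0.0]
force: [0.4, -0.7, 0.5]
finger_gap: 0.002
gripper_force: 0.0
```

Call:
step_arm:
  targets: "0 0 0 0;0 0 0 0"

```text
t: 4.05
tcp_pos: [0.4963, 0.0037, 0.1107]
tool_rot: [0.998, 0.068, 0.0, 0.0]
force: [-0.1, 0.1, 0.2]
finger_gap: -0.001
gripper_force: 0.0
```

Key 1 is free and tapped. On to key 2.

Call:
step_arm:
  targets: "0 35 0 0;0 65 0 0;0 65 0 0;0 65 6 0;0 65 10 0;0 65 12 0;0 65 13 0;0 65 14 0;0 65 14 0;0 65 14 0"

```text
t: 5.05
tcp_pos: [0.5051, -0.0603, 0.0968]
tool_rot: [0.998, 0.068, -0.0, -0.0]
force: [-1.8, 0.3, 1.9]
finger_gap: -0.0
gripper_force: 0.9
```

Call:
step_arm:
  targets: "0 0 0.3 0;0 0 0.3 0"

```text
t: 5.25
tcp_pos: [0.5053, -0.0606, 0.0965]
tool_rot: [0.998, 0.068, 0.0, -0.0]
force: [0.3, 1.2, 1.6]
finger_gap: -0.002
gripper_force: 1.0
```

Call:
step_arm:
  targets: "0 0 0.3 0;0 0 0.3 0"

```text
t: 5.45
tcp_pos: [0.5053, -0.0606, 0.0962]
tool_rot: [0.998, 0.068, 0.0, -0.0]
force: [-0.2, 2.2, 1.6]
finger_gap: -0.002
gripper_force: 1.0
```

Call:
step_arm:
  targets: "0 0 -8 0;0 0 -15 0;0 35 -15 0;0 65 -15 0;0 65 -12 0;0 65 -6 0;0 65 -3 0;0 65 -1.5 0;0 65 -0.5 0;0 65 0 0;0 65 0 0;0 65 0 0"

```text
t: 6.65
tcp_pos: [0.5141, -0.1249, 0.0962]
tool_rot: [0.998, 0.068, 0.0, 0.0]
force: [-0.3, 0.0, 0.6]
finger_gap: 0.001
gripper_force: 0.0
```

Call:
step_arm:
  targets: "0 0 0 0;0 0 0 0"

```text
t: 6.85
tcp_pos: [0.5141, -0.1251, 0.0962]
tool_rot: [0.998, 0.068, 0.0, 0.0]
force: [1.1, -0.4, -0.5]
finger_gap: 0.0
gripper_force: 0.0
```

No contact at 2.8 mm below full height, so the third key is the latched one. I go a little lower to touch it.

Call:
step_arm:
  targets: "0 0 0.7 0;0 0 1.2 0;0 0 1.2 0;0 0 1.2 0"

```text
t: 7.25
tcp_pos: [0.5141, -0.1251, 0.0951]
tool_rot: [0.998, 0.068, 0.0, 0.0]
force: [-0.5, -0.4, 2.2]
finger_gap: 0.001
gripper_force: 1.2
```

Call:
step_arm:
  targets: "0 0 0.4 0;0 0 0.4 0;0 0 0.4 0"

```text
t: 7.55
tcp_pos: [0.5141, -0.1251, 0.0946]
tool_rot: [0.998, 0.068, 0.0, 0.0]
force: [-0.9, 0.0, 3.1]
finger_gap: -0.003
gripper_force: 1.3
```

Call:
step_arm:
  targets: "0 0 -8 0;0 0 -17 0;0 35 -17 0;0 65 -17 0;0 65 -14 0;0 65 -8 0;0 65 -5 0;0 65 -3.5 0;0 65 -2.5 0;0 65 -2 0;0 65 -2 0;0 65 -2 0"

```text
t: 8.75
tcp_pos: [0.5229, -0.189, 0.0966]
tool_rot: [0.998, 0.068, 0.0, -0.0]
force: [-0.6, 0.3, 2.1]
finger_gap: -0.001
gripper_force: 1.0
```

Call:
step_arm:
  targets: "0 0 0.4 0;0 0 0.4 0"

```text
t: 8.95
tcp_pos: [0.5231, -0.1893, 0.0962]
tool_rot: [0.998, 0.068, 0.0, -0.0]
force: [0.1, 1.1, 1.8]
finger_gap: 0.003
gripper_force: 1.0
```

Key 4 is free and tapped. Now back to key 3 to press it to its stop.

Call:
step_arm:
  targets: "0 0 -8 0;0 0 -15 0;0 -35 -15 0;0 -65 -15 0;0 -65 -12 0;0 -65 -6 0;0 -65 -1 0;0 -65 2 0;0 -65 4 0;0 -65 5.5 0;0 -65 6.5 0;0 -65 6.5 0"

```text
t: 10.15
tcp_pos: [0.5146, -0.1261, 0.0901]
tool_rot: [0.998, 0.068, 0.001, 0.0]
force: [-1.0, 0.2, 5.3]
finger_gap: -0.0
gripper_force: 2.6
```

Call:
step_arm:
  targets: "0 0 0.5 0;0 0 0.5 0"

```text
t: 10.35
tcp_pos: [0.5146, -0.1262, 0.09]
tool_rot: [0.998, 0.068, 0.001, 0.0]
force: [-1.3, -0.0, 8.2]
finger_gap: -0.004
gripper_force: 4.3
```

On the stop. I withdraw partway and feel whether the key follows up.

Call:
step_arm:
  targets: "0 0 -3 0;0 0 -6 0;0 0 -7 0;0 0 -7 0;0 0 -7 0"

```text
t: 10.85
tcp_pos: [0.5144, -0.1254, 0.0961]
tool_rot: [0.998, 0.068, 0.0, 0.0]
force: [0.6, -0.5, 1.6]
finger_gap: 0.005
gripper_force: 1.0
```

Call:
step_arm:
  targets: "0 0 -10 0;0 0 -40 0;0 0 -80 0;0 0 -80 0;0 0 -80 0;0 0 -80 0;0 0 -80 0"

```text
t: 11.55
tcp_pos: [0.5129, -0.1244, 0.1749]
tool_rot: [0.998, 0.068, -0.001, -0.001]
force: [0.5, -0.4, -0.1]
finger_gap: 0.003
gripper_force: 0.0
```

The key followed the finger up (grip reading 1.0 N at 96 mm), so it has let go and all four are free.

```bash
python3 -c "
from h import *
print(manip.sign_off())"
```

```text
the job is handed in; nothing more can be done
None
```

I tapped all four keys lightly from left to right. The third was the latched one; I pressed it to its stop and it let go and followed the finger back up. Nothing else on the bench was touched, and the job is handed in at about 11.6 s; the sign-off returned no verdict.

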